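# Find and mark the tired card clip

## Task

Test the three bench clips: draw each card straight out of its clip without wrenching it, feel how hard the clip grips, and lay the card on the table. One clip has gone weak and lets its card go far more easily: once all three cards are out, put the clay marking ring over the post of that clip, right down on the clip. Leave the other things on the bench alone.

Things in the scene. Friction and masses are not known exactly. Their poses are not given: they have to be found in the camera images.
- clip_a: Fixed dark grey spring clip on a wooden block (104 x 64 x 20 mm); origin at table level below the back of the jaws; -x = front, the mouth, roughly to the robot. Above the block, z 20 to 70 mm: jaws x -40 to 0 mm closing across y, spine x 0 to 40 mm, 36 mm wide. All look alike: without side load a card drags with about 6 to 18 N in the two sound clips, under 5 N in the weak one.
- post_a (a point): Foot of the steel post (12 mm thick, 30 mm tall) on top of clip_a's spine: clip x 20, y 0, z 70 mm.
- lip_a (a point): Middle of the inner face of clip_a's sprung -y jaw (the +y jaw is fixed), at clip x -21, z 45 mm, y -2.5 mm with the card in. Stiff spring, 15 N per mm; without card it moves inward only about 0.2 mm (weak clip) or 0.9 mm (sound): too little to tell by eye.
- card_a: Test card, loose, 30 g, on edge: board blade 62 (x) x 5 x 45 mm high, on its outer end a pale wooden grip batten 24 (x) x 12 x 45 mm. Origin under the batten's middle, blade towards +x. Starts clamped in clip_a, underside 23 mm above the table, origin 78 mm in front of the clip's, same axes. Clear of the jaws after 36 mm of pull along the clip's -x.
- tip_a (a point): Middle of the inner end of card_a's blade (card x +74, z 22.5 mm).
- clip_b: Fixed dark grey spring clip on a wooden block (104 x 64 x 20 mm); origin at table level below the back of the jaws; -x = front, the mouth, roughly to the robot. Above the block, z 20 to 70 mm: jaws x -40 to 0 mm closing across y, spine x 0 to 40 mm, 36 mm wide. All look alike: without side load a card drags with about 6 to 18 N in the two sound clips, under 5 N in the weak one.
- post_b (a point): Foot of the steel post (12 mm thick, 30 mm tall) on top of clip_b's spine: clip x 20, y 0, z 70 mm.
- lip_b (a point): Middle of the inner face of clip_b's sprung -y jaw (the +y jaw is fixed), at clip x -21, z 45 mm, y -2.5 mm with the card in. Stiff spring, 15 N per mm; without card it moves inward only about 0.2 mm (weak clip) or 0.9 mm (sound): too little to tell by eye.
- card_b: Test card, loose, 30 g, on edge: board blade 62 (x) x 5 x 45 mm high, on its outer end a pale wooden grip batten 24 (x) x 12 x 45 mm. Origin under the batten's middle, blade towards +x. Starts clamped in clip_b, underside 23 mm above the table, origin 78 mm in front of the clip's, same axes. Clear of the jaws after 36 mm of pull along the clip's -x.
- tip_b (a point): Middle of the inner end of card_b's blade (card x +74, z 22.5 mm).
- clip_c: Fixed dark grey spring clip on a wooden block (104 x 64 x 20 mm); origin at table level below the back of the jaws; -x = front, the mouth, roughly to the robot. Above the block, z 20 to 70 mm: jaws x -40 to 0 mm closing across y, spine x 0 to 40 mm, 36 mm wide. All look alike: without side load a card drags with about 6 to 18 N in the two sound clips, under 5 N in the weak one.
- post_c (a point): Foot of the steel post (12 mm thick, 30 mm tall) on top of clip_c's spine: clip x 20, y 0, z 70 mm.
- lip_c (a point): Middle of the inner face of clip_c's sprung -y jaw (the +y jaw is fixed), at clip x -21, z 45 mm, y -2.5 mm with the card in. Stiff spring, 15 N per mm; without card it moves inward only about 0.2 mm (weak clip) or 0.9 mm (sound): too little to tell by eye.
- card_c: Test card, loose, 30 g, on edge: board blade 62 (x) x 5 x 45 mm high, on its outer end a pale wooden grip batten 24 (x) x 12 x 45 mm. Origin under the batten's middle, blade towards +x. Starts clamped in clip_c, underside 23 mm above the table, origin 78 mm in front of the clip's, same axes. Clear of the jaws after 36 mm of pull along the clip's -x.
- tip_c (a point): Middle of the inner end of card_c's blade (card x +74, z 22.5 mm).
- ring: Loose flat marking ring of fired clay, 44 mm across, 24 mm hole, 14 mm high, 30 g, lying on the table; origin under its centre.
- candlestick: Bystander: grey clay candlestick 110 mm tall, 76 mm foot; origin under its middle. Leave alone.
- glaze_jar: Bystander: glaze jar 75 mm tall, 56 mm across; origin under its middle. Leave alone.
- bell: Bystander: little clay bell 48 mm tall, 36 mm across; origin under its middle. Leave alone.
- finial: Bystander: little clay finial 42 mm tall, 32 mm across; origin under its middle. Leave alone.
- spatula: Bystander: wooden spatula 170 mm long, lying; origin under its middle. Leave alone.
- brush: Bystander: brush 160 mm long, lying; origin under its middle. Leave alone.
Things that resemble listed ones, but are neither listed nor needed, are in the scene too. Leave any green or red look-alike of the card_b alone. What is shaped like the clip_a but pink is not meant.

How it is judged:
On the way:
1. all three cards are drawn clear of their clips while the ring still lies on the table (distance between tip_a and lip_a above 0.032 m and distance between tip_b and lip_b above 0.032 m and distance between tip_c and lip_c above 0.032 m and height (world z) of ring below 0.03 m), for 0.2 s.
At the end, for the whole second after the job is handed in: The ring is at rest flat on the spine of the weak clip (the one whose jaw closes less than 0.57 mm without card), over its post, within 9 mm of the post's axis and 4 mm of its foot; all three cards are clear of the clips and at rest on the table (origin below 25 mm) (((y of lip_a in the frame of clip_a below -0.00193 m and (horizontal distance between ring and post_a below 0.009 m and z of ring in the frame of post_a between -0.004 and 0.004 m and linear speed of ring below 0.02 m/s)) or (y of lip_b in the frame of clip_b below -0.00193 m and (horizontal distance between ring and post_b below 0.009 m and z of ring in the frame of post_b between -0.004 and 0.004 m and linear speed of ring below 0.02 m/s)) or (y of lip_c in the frame of clip_c below -0.00193 m and (horizontal distance between ring and post_c below 0.009 m and z of ring in the frame of post_c between -0.004 and 0.004 m and linear speed of ring below 0.02 m/s))) and distance between tip_a and lip_a above 0.032 m and distance between tip_b and lip_b above 0.032 m and distance between tip_c and lip_c above 0.032 m and height (world z) of each of card_a, card_b, card_c below 0.025 m and linear speed of each of card_a, card_b, card_c below 0.02 m/s); the robot touches nothing.
It fails at once if a card wrenched or pressed against its clip (over 80 N) (contact force between card_a and clip_a above 80 N or contact force between card_b and clip_b above 80 N or contact force between card_c and clip_c above 80 N).
It fails at once if a bystander pushed more than 40 mm away (distance of any of candlestick, glaze_jar, bell, finial, spatula, brush from where it was at the start of the episode above 0.04 m).
It also fails if it takes over 72 s, if anything falls off the work surface, if the arm or the gripper's body presses on something with over 40 N, if the wrist force passes 120 N, or if a joint passes its speed limit or range.

## Robot

A 6-joint arm with a two-finger parallel gripper is mounted at the origin on the work surface. World frame = base frame: x ahead of the robot, y to its left, z up, the work surface at z = 0. Lengths are in m, angles in rad, forces in N, time in s.
With the tool pointing down it reaches from about 0.275 to 0.875 m from the base axis. Payload 12.5 kg.
Tool frame: the origin (TCP) lies at the very end of the fingers, on their centre line; the grasp point (between the pads) lies 19 mm behind it; z points along the fingers, y is the line along which they close (so a half turn about z gives the same grasp; the last joint's range is limited). The gripper opens to 85 mm and grips with 20 to 120 N. Pads are 22 mm wide; open, the fingers measure 114 mm over their backs; the gripper's body (76 mm by 85 mm) begins 54 mm behind the grasp point. The pads swing forward as they close: fully open they stand 13 mm farther back than shut.
Start: joints at [-1.418, 0.351, 1.652, -0, 1.139, -0.085], TCP at [0.13, -0.535, 0.231] pointing down, gripper open.
Joint ranges: [-2.75, 2.75], [-0.79, 2.1], [0.01, 2.65], [-1.57, 4.71], [0.07, 3.14], [-2.87, 2.87]. Speed limits (rad/s): [2.22, 2.22, 2.79, 3.14, 3.14, 3.14].

## Interface

Orientations are given as a rotation vector (axis times angle).
In Python, from bench import * gives the robot as it stands.
- The arm moves only by the tool servo_tool, never from a script. Its argument "moves" is a list that holds one entry, the list of rows, each a list of 7 numbers: the shift along the tool's x, y, z in m, then the turn, a rotation vector about the tool's x, y, z in rad, then the opening, from -1 (shut) to 1 (fully open). A call has 1 to 10 rows; each row is the pose to reach, as a shift and turn from the pose commanded when the call began, along the tool's axes at that moment; what a row does not reach only later rows make up. A row lasts 1/8 s, in which the tool goes at most 62.5 mm and 10.7 degrees, less where a joint would pass 70% of its speed; a pose out of reach is approached as far as the arm can. A call with a gripper value outside its range is refused whole. The fingers move at their own pace and stop on an object; "force" is the grip in N (left out, the last holds). Time passes only in rows, so rows that repeat a pose let the fingers close. It gives the time, the measured TCP pose, the force, the opening and the grip force at its end, in the units of the state.
- read_state(): the state, without advancing time (a new reading comes with each control period).
- grab_frame(name): name is "side" or "top"; returns the picture (420x560x3 uint8, blue, green, red); there is no depth.
- camera_info(name): a dict with "intrinsics" (3x3 intrinsics, pixels), "origin" and "orientation" of the camera in the world. Camera axes: x right, y down, z forward; pixel columns grow to the right and rows downward; lengths in m; the calibration is good to about 2 mm. A picture is of the moment at which its call begins. camera_info takes no time and is no camera call.
- hand_in(): hands the job in; it is judged then, once.
Trained networks look in the newest picture that a camera, given by its name, has taken for a name from the list of things; names that differ only in an ending like _2 or _b are one class to them, and where a whole thing is asked for, a point or a joint stands for the part that bears it (a point fixed in the world has none). Each returns a list of dicts, best first, with "p" (0 to 1); they miss things now and then, are a little off and sometimes report something else, mostly with a low value. They report only what shows in the picture. A call takes as long as a camera call. They do not tell look-alikes from the thing itself.
- recognise(camera, query): "uv" ([column, row] in pixels, amid what is visible of it).
- mark_of(camera, query): "uv" ([column, row] in pixels: a listed point, or the origin of a listed thing).
The state is a dict: "time_s": time; "q": joint angles; "joint_vel": joint speeds; "effort": joint torques, N m; "position": TCP position; "orientation": TCP orientation; "force": force on the tool from outside, world axes, zero at the start; "ft_torque": the same for the moment, N m; "finger_gap": finger opening in m; "grip_force": force on a finger pad.
Only numpy, scipy, OpenCV 4.12 (cv2) and the standard library are available. Lean on these libraries where they do the work, as an engineer would, in place of code of your own. Each camera call takes 0.05 s, during which the arm holds its last target. There are 200 camera calls.

## Working session

There is one attempt and no reset: what is moved stays moved. The work goes in short steps, Python scripts to look and compute and a tool call to move; the robot and the scene stay as the last step left them, time stands still between calls to the robot, and variables do not carry over. Pictures are saved under pics/ and viewed, at most 10 in all, crops included, and the job is handed in when it is done.

Besides the shell and the picture viewer there is one more tool, called after "Emit:" as name([rows], argument=value, ...), one row to a line, values as JSON. servo_tool: Moves the arm, as the interface text tells. Its arguments: {"type":"object","properties":{"moves":{"type":"array"},"force":{"type":"number"}},"required":["moves"]}

```bash
mkdir -p pics; cat > h.py <<'E'
from bench import *
import numpy as np, cv2
from scipy.spatial.transform import Rotation as R
def cam(n):
    c=camera_info(n); K=np.array(c["intrinsics"]); o=np.array(c["origin"]); r=np.array(c["orientation"])
    r=R.from_rotvec(r).as_matrix() if r.size==3 else r.reshape(3,3)
    return K,o,r
def w(n,uv,z):
    K,o,r=cam(n); d=r@np.linalg.solve(K,[uv[0],uv[1],1]); return (o+d*(z-o[2])/d[2]).round(4)
def px(n,p):
    K,o,r=cam(n); q=K@(r.T@(np.array(p)-o)); return q[:2]/q[2]
E
python3 - <<'E'
from h import *
for n in("top","side"):
    print(n,cam(n)[1],camera_info(n)["orientation"]); cv2.imwrite(f"pics/{n}0.png",grab_frame(n))
    for q,z in(("clip_a",0),("post_a",.07),("card_a",.023),("tip_a",.0455),("ring",0),("lip_a",.045)):
        print(q,[(round(d["p"],2),np.round(d["uv"]).tolist(),w(n,d["uv"],z).tolist()) for d in mark_of(n,q)])
print(read_state())
E
```

```text
top [0.44599452 0.02709137 1.56293523] [-2.17889845  2.17059089 -0.09848897]
clip_a [(0.95, [360.0, 196.0], [0.6459, -0.246, 0.0]), (0.89, [241.0, 212.0], [0.5926, 0.1491, 0.0]), (0.73, [306.0, 207.0], [0.6092, -0.0662, 0.0]), (0.65, [326.0, 285.0], [0.3507, -0.1309, 0.0])]
post_a [(0.93, [335.0, 284.0], [0.3585, -0.1534, 0.07]), (0.8, [307.0, 196.0], [0.6379, -0.0649, 0.07]), (0.79, [240.0, 204.0], [0.6098, 0.1484, 0.07]), (0.67, [366.0, 189.0], [0.6606, -0.2549, 0.07])]
card_a [(0.65, [296.0, 230.0], [0.5299, -0.0336, 0.023]), (0.64, [202.0, 203.0], [0.6194, 0.2785, 0.023]), (0.55, [307.0, 207.0], [0.6062, -0.0678, 0.023]), (0.52, [256.0, 288.0], [0.342, 0.0977, 0.023]), (0.45, [242.0, 241.0], [0.4942, 0.144, 0.023]), (0.44, [358.0, 221.0], [0.5632, -0.2348, 0.023])]
tip_a [(0.63, [364.0, 204.0], [0.6156, -0.2504, 0.0455]), (0.62, [213.0, 219.0], [0.5653, 0.2373, 0.0455]), (0.61, [306.0, 207.0], [0.6064, -0.0628, 0.0455]), (0.49, [240.0, 202.0], [0.621, 0.1505, 0.0455]), (0.44, [265.0, 264.0], [0.4204, 0.068, 0.0455]), (0.4, [242.0, 210.0], [0.5942, 0.144, 0.0455])]
ring [(0.5, [20
[... 1703 characters left out ...]
, -0.0464, 0.045])]
{'time_s': 0.7, 'q': array([-1.41758805e+00,  3.50695891e-01,  1.65178529e+00, -3.89872513e-06,
        1.13911121e+00, -8.45524415e-02]), 'joint_vel': array([ 0.00093759, -0.00056664, -0.00065984,  0.00015238,  0.00102766,
       -0.00013288]), 'effort': array([-8.76360937e-04, -5.05940688e+01, -2.91616470e+01, -1.11580921e-04,
        4.38115176e-04, -5.25398562e-06]), 'position': array([ 0.12958765, -0.53450546,  0.23129741]), 'orientation': array([ 3.11941876e+00,  3.72597093e-01, -5.54464376e-06]), 'force': array([-0.76171674, -0.56512072, -0.09700675]), 'ft_torque': array([-0.01479992, -0.01592019,  0.00874142]), 'grip_force': 0.0, 'finger_gap': 0.08530687574185573}
```

View pics/top0.png

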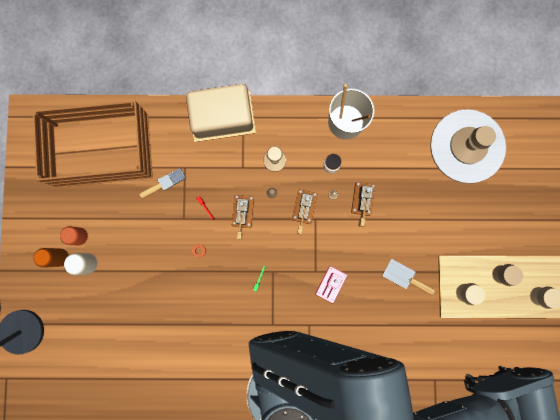

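View pics/side0.png

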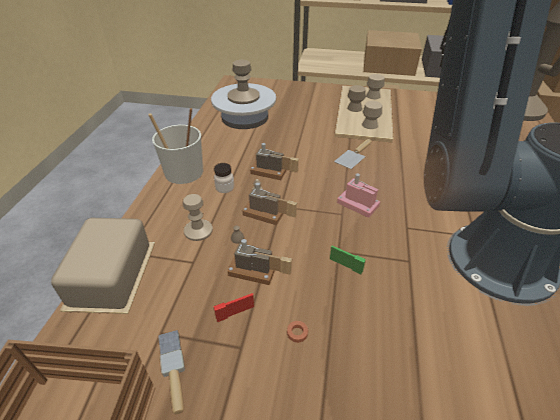

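Top view: three grey clips with pale battens are at about (241,211), (306,207) and (364,198). The look-alikes are the pink clip (331,285), the red card (205,208) and the green card (259,278). The ring is at (199,251), and the bell and finial are at (272,192) and (333,195) between the clips. I choose the three grey clips with pale battens. Next I fit their poses and check them in a crop.

```bash
cat > fit.py <<'E'
from h import *
from scipy.optimize import least_squares
M={"clip_a":(0,0,0),"post_a":(.02,0,.07),"card_a":(-.078,0,.023),"tip_a":(-.004,0,.0455),"lip_a":(-.021,-.0025,.045)}
def world(p,m): c,s=np.cos(p[2]),np.sin(p[2]); return np.array([p[0]+c*m[0]-s*m[1],p[1]+s*m[0]+c*m[1],m[2]])
E
python3 - <<'E'
from fit import *
import json
D={(n,q):[d["uv"] for d in mark_of(n,q)] for n in("top","side") if grab_frame(n) is not None for q in M}
out=[]
for p0 in((.592,.147,0),(.61,-.064,-.1),(.643,-.25,-.2)):
    p=np.array(p0)
    for it in range(4):
        T=[]
        for (n,q),L in D.items():
            e=px(n,world(p,M[q])); L2=[l for l in L if np.hypot(*(np.array(l)-e))<(9,7,6,6)[it]]
            if L2: T.append((n,q,np.array(min(L2,key=lambda l:np.hypot(*(np.array(l)-e))))))
        f=lambda x:np.concatenate([px(n,world(x,M[q]))-uv for n,q,uv in T])
        p=least_squares(f,p,loss="soft_l1").x
    print(p.round(4),[(n,q,np.round(px(n,world(p,M[q]))-uv,1).tolist()) for n,q,uv in T]); out.append(p.tolist())
json.dump(out,open("p.json","w"))
I={n:grab_frame(n) for n in("top","side")}
def draw(n,x0,y0,wd,ht,s,f):
    c=cv2.resize(I[n][y0:y0+ht,x0:x0+wd],None,fx=s,fy=s,interpolation=cv2.INTER_CUBIC)
    for p in out:
        for pts in([(-.052,-.032,.02),(.052,-.032,.02),(.052,.032,.02),(-.052,.032,.02)],[(-.09,-.006,.068),(-.066,-.006,.068),(-.066,.006,.068),(-.09,.006,.068)],[(0,-.018,.07),(.04,-.018,.07),(.04,.018,.07),(0,.018,.07)]):
            P=np.array([(px(n,world(p,m))-[x0,y0]+.5)*s for m in pts]); cv2.polylines(c,[P.astype(int)],True,(255,255,0),1)
    cv2.imwrite(f,c)
draw("top",225,170,160,75,5,"pics/t1.png"); draw("side",220,130,90,160,3.7,"pics/s1.png")
for n in("top","side"):
  for q in("bell","finial","candlestick","glaze_jar"): print(n,q,[(round(d["p"],2),w(n,d["uv"],0).tolist()) for d in mark_of(n,q)][:3])
E
```

```text
[ 0.5897  0.1466 -0.0594] [('top', 'clip_a', [3.5, 2.8]), ('top', 'post_a', [2.4, 1.9]), ('top', 'card_a', [0.4, -1.8]), ('top', 'tip_a', [-2.1, -1.4]), ('top', 'lip_a', [0.4, 1.2]), ('side', 'clip_a', [-0.4, 0.7]), ('side', 'post_a', [-0.2, -0.0]), ('side', 'card_a', [0.7, 0.1]), ('side', 'lip_a', [-1.8, 1.0])]
[ 0.6051 -0.0553 -0.1938] [('top', 'clip_a', [0.8, 1.0]), ('top', 'post_a', [0.5, -0.9]), ('top', 'card_a', [-0.2, -0.2]), ('top', 'tip_a', [-4.0, -0.5]), ('top', 'lip_a', [-3.0, -1.9]), ('side', 'post_a', [1.0, -0.4]), ('side', 'card_a', [1.3, -0.5]), ('side', 'tip_a', [1.1, 1.0]), ('side', 'lip_a', [-2.0, -1.2])]
[ 0.6334 -0.2518 -0.178 ] [('top', 'clip_a', [1.4, 3.7]), ('top', 'post_a', [-0.0, 0.4]), ('top', 'card_a', [0.3, 0.9]), ('top', 'tip_a', [-2.2, -2.4]), ('top', 'lip_a', [-1.2, 0.3]), ('side', 'clip_a', [3.7, -3.0]), ('side', 'post_a', [-1.7, 0.3]), ('side', 'card_a', [-2.9, -0.0]), ('side', 'tip_a', [0.8, 0.1]), ('side', 'lip_a', [-1.8, -1.1])]
top bell [(0.5, [0.6529, 0.0543, 0.0])]
top finial [(0.59, [0.6544, -0.1587, 0.0]), (0.23, [0.6734, -0.2758, 0.0])]
top candlestick [(0.58, [0.752, 0.0448, 0.0])]
top glaze_jar [(0.59, [0.7531, -0.1435, 0.0]), (0.16, [0.6198, 0.1578, 0.0])]
side bell [(0.54, [0.3787, -0.4183, 0.0]), (0.5, [0.6034, -0.0577, 0.0]), (0.45, [0.654, 0.0487, -0.0])]
side finial [(0.51, [0.6471, -0.148, 0.0]), (0.43, [0.5991, -0.056, 0.0])]
side candlestick [(0.57, [0.7691, 0.0383, 0.0])]
side glaze_jar [(0.77, [0.7597, -0.1549, 0.0])]
```

View pics/t1.png

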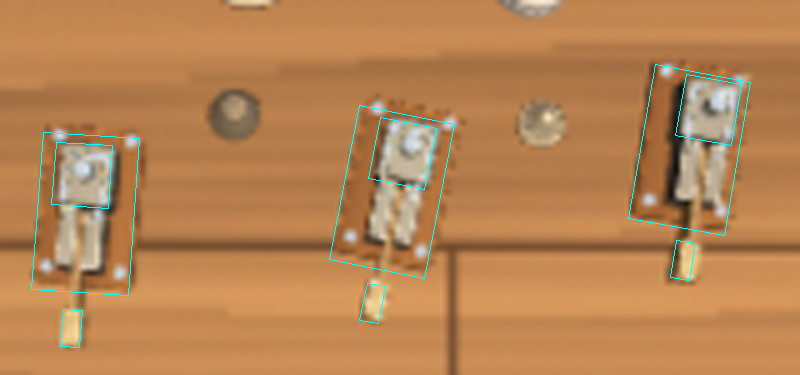

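View pics/s1.png

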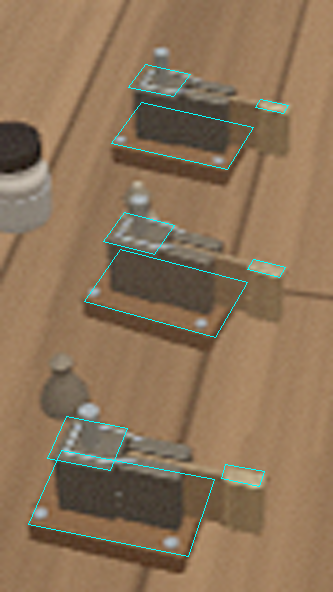

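Top crop: the battens sit inside their outlines at (71,328), (374,302) and (685,261). The screws suggest yaws of about -0.09, -0.21 and -0.15. Side crop: the three pale battens agree to about 1–2 mm. I'll start with the right-hand clip.

```bash
cat >> h.py <<'E'
def go(x,y,z,yaw):
    s=read_state(); r=R.from_rotvec(s["orientation"]); a=yaw/2
    t=R.from_rotvec(np.pi*np.array([np.cos(a),np.sin(a),0]))
    print("t",s["time_s"],"shift",r.inv().apply(np.array([x,y,z])-s["position"]).round(4),"turn",(r.inv()*t).as_rotvec().round(3),"yaw pos",s["position"].round(4),"F",s["force"].round(2),"T",s["ft_torque"].round(2),"gap",round(s["finger_gap"],4))
E
python3 -c "
from h import *
go(.5566,-.2395,.12,-.152)"
```

```text
t 1.8 shift [ 0.4845 -0.1862  0.1113] turn [0.   0.   0.39] yaw pos [ 0.1296 -0.5345  0.2313] F [0.4  0.24 1.4 ] T [ 0.01 -0.07 -0.01] gap 0.0852
```

Emit:
servo_tool([
  [[0.055,-0.021,0.01,0,0,0.04,1],[0.11,-0.042,0.02,0,0,0.09,1],[0.165,-0.063,0.035,0,0,0.13,1],[0.22,-0.085,0.05,0,0,0.18,1],[0.275,-0.106,0.06,0,0,0.22,1],[0.33,-0.127,0.075,0,0,0.27,1],[0.385,-0.148,0.09,0,0,0.31,1],[0.44,-0.169,0.1,0,0,0.36,1],[0.4845,-0.1862,0.1113,0,0,0.39,0.2],[0.4845,-0.1862,0.1113,0,0,0.39,0]],
], force=20)

```text
time_s: 3.05
position: [0.5581, -0.2372, 0.1189]
orientation: [-3.132, 0.234, 0.001]
force: [0.4, 1.0, -0.0]
finger_gap: 0.0518
grip_force: 0.0
```

```bash
python3 - <<'E'
from h import *
go(.5566,-.2395,.028,-.152)
E
```

```text
t 3.05 shift [-0.0011  0.0025  0.0909] turn [-0.001  0.001  0.003] yaw pos [ 0.5581 -0.2372  0.1189] F [ 0.44  0.99 -0.02] T [-0.01  0.04 -0.08] gap 0.0518
```

Emit:
servo_tool([
  [[0,0,0.045,0,0,0,0],[0,0,0.08,0,0,0,0],[0,0,0.092,0,0,0,0],[0,0,0.092,0,0,0,-0.4]],
])

```text
time_s: 3.55
position: [0.5563, -0.2399, 0.0283]
orientation: [-3.132, 0.24, 0.0]
force: [0.3, -0.5, 0.2]
finger_gap: 0.0263
grip_force: 0.0
```

```bash
python3 - <<'E'
from h import *
go(.5566,-.2395,.028,-.152)
I=[]
for n in("top","side"):
    g=grab_frame(n); u=px(n,[.5566,-.2395,.05]).astype(int)
    I.append(cv2.resize(g[u[1]-30:u[1]+30,u[0]-30:u[0]+30],(400,400),interpolation=cv2.INTER_CUBIC))
cv2.imwrite("pics/g1.png",np.hstack(I))
E
```

```text
t 3.55 shift [ 0.0002 -0.0004  0.0003] turn [-0.     0.    -0.001] yaw pos [ 0.5563 -0.2399  0.0283] F [ 0.28 -0.45  0.18] T [ 0.03 -0.02 -0.02] gap 0.0263
```

View pics/g1.png

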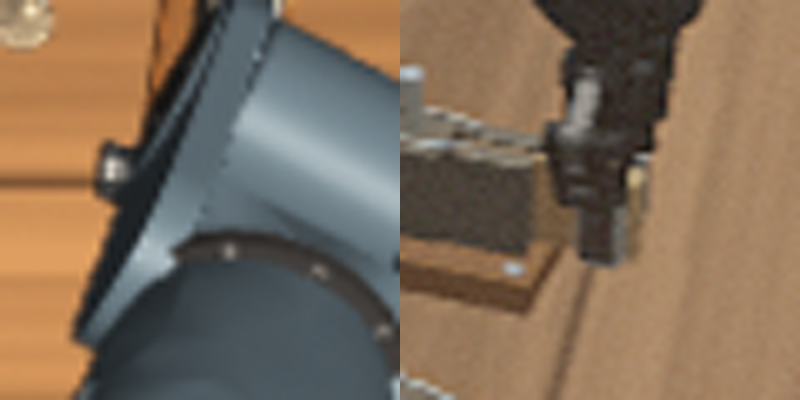

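Crop: the top view is hidden by the arm. In the side view the finger stands over the batten (about 600,200), with the batten showing on both sides. I'll close on it gradually.

Emit:
servo_tool([
  [[0,0,0,0,0,0,-0.6],[0,0,0,0,0,0,-0.66]],
])

```text
time_s: 3.9
position: [0.5571, -0.2401, 0.029]
orientation: [3.131, -0.239, 0.003]
force: [-1.0, -3.4, 2.1]
finger_gap: 0.0147
grip_force: 1.7
```

Emit:
servo_tool([
  [[0,0,0,0,0,0,-0.7],[0,0,0,0,0,0,-0.72]],
])

```text
time_s: 4.15
position: [0.5569, -0.2409, 0.029]
orientation: [3.13, -0.239, 0.003]
force: [-2.2, -9.1, 4.4]
finger_gap: 0.0119
grip_force: 6.3
```

Emit:
servo_tool([
  [[0,0.0015,0,0,0,0,-0.75],[0,0.0015,0,0,0,0,-0.85],[0,0.0015,0,0,0,0,-1]],
], force=30)

```text
time_s: 4.53
position: [0.5567, -0.2413, 0.0285]
orientation: [3.132, -0.239, 0.002]
force: [-1.8, -3.8, 5.5]
finger_gap: 0.0115
grip_force: 29.8
```

```bash
python3 - <<'E'
from h import *
go(.5566,-.241,.028,-.152)
E
```

```text
t 4.525 shift [-0.0002 -0.0002  0.0005] turn [ 0.001 -0.001 -0.   ] yaw pos [ 0.5567 -0.2413  0.0285] F [-1.84 -3.85  5.48] T [-0.58  0.03 -0.  ] gap 0.0115
```

Emit:
servo_tool([
  [[0,0.0006,-0.0006,0,0,0,-1],[-0.002,0.0006,-0.0006,0,0,0,-1],[-0.004,0.0006,-0.0006,0,0,0,-1],[-0.006,0.0006,-0.0006,0,0,0,-1]],
])

```text
time_s: 5.03
position: [0.5502, -0.2404, 0.0285]
orientation: [-3.132, 0.239, 0.0]
force: [3.7, 0.2, -0.2]
finger_gap: 0.0114
grip_force: 29.3
```

Emit:
servo_tool([
  [[-0.0025,0,0,0,0,0,-1],[-0.005,0,0,0,0,0,-1],[-0.0075,0,0,0,0,0,-1]],
])

```text
time_s: 5.4
position: [0.5426, -0.2392, 0.0285]
orientation: [-3.132, 0.239, 0.001]
force: [3.2, 1.9, -0.9]
finger_gap: 0.0116
grip_force: 29.3
```

Drag is only about 3.5 N with little side load, so this one looks weak. I'll finish the draw.

Emit:
servo_tool([
  [[-0.005,0.0002,0,0,0,0,-1],[-0.01,0.0003,0,0,0,0,-1],[-0.016,0.0003,0,0,0,0,-1],[-0.024,0.0003,0,0,0,0,-1],[-0.034,0.0003,0,0,0,0,-1],[-0.046,0.0003,0,0,0,0,-1],[-0.06,0.0003,0,0,0,0,-1],[-0.06,0.0003,0.018,0,0,0,-1],[-0.06,0.0003,0.022,0,0,0,-1],[-0.06,0.0003,0.022,0,0,0,-1]],
])

```text
time_s: 6.65
position: [0.4834, -0.2306, 0.0062]
orientation: [-3.132, 0.239, 0.002]
force: [-4.0, 0.1, 7.2]
finger_gap: 0.0118
grip_force: 30.6
```

Emit:
servo_tool([
  [[0,0,0.0015,0,0,0,-0.7],[0,0,0.0015,0,0,0,-0.5],[0,0,0.0,0,0,0,-0.1],[0,0,-0.02,0,0,0,0.1],[0,0,-0.07,0,0,0,0.2],[0,0,-0.12,0,0,0,0.2]],
], force=20)

```text
time_s: 7.4
position: [0.4834, -0.2305, 0.1279]
orientation: [-3.132, 0.239, 0.001]
force: [0.6, -0.6, 1.0]
finger_gap: 0.0512
grip_force: 0.0
```

```bash
python3 - <<'E'
from h import *
go(.5286,-.0425,.12,-.214)
E
```

```text
t 7.4 shift [ 0.0162 -0.1927  0.0079] turn [-0.     0.001  0.062] yaw pos [ 0.4834 -0.2305  0.1279] F [ 0.63 -0.64  0.96] T [-0.07 -0.04  0.03] gap 0.0512
```

Emit:
servo_tool([
  [[0.004,-0.05,0,0,0,0.02,0],[0.008,-0.1,0,0,0,0.04,-0.1],[0.012,-0.15,0,0,0,0.06,-0.2],[0.0162,-0.1927,0.008,0,0,0.062,-0.2],[0.0162,-0.1927,0.008,0,0,0.062,-0.2],[0.0162,-0.1927,0.05,0,0,0.062,-0.2],[0.0162,-0.1927,0.085,0,0,0.062,-0.2],[0.0162,-0.1927,0.099,0,0,0.062,-0.3],[0.0162,-0.1927,0.099,0,0,0.062,-0.58]],
])

```text
time_s: 8.52
position: [0.5287, -0.043, 0.0275]
orientation: [-3.123, 0.337, 0.001]
force: [-0.5, -0.4, 0.3]
finger_gap: 0.0179
grip_force: 0.0
```

Emit:
servo_tool([
  [[0,0,0,0,0,0,-0.64],[0,0,0,0,0,0,-0.68]],
])

```text
time_s: 8.78
position: [0.5296, -0.0427, 0.0287]
orientation: [-3.124, 0.336, -0.003]
force: [0.7, -0.4, 1.5]
finger_gap: 0.0135
grip_force: 0.4
```

Emit:
servo_tool([
  [[0,0,0,0,0,0,-0.72],[0,0,0,0,0,0,-0.75]],
], force=40)

```text
time_s: 9.02
position: [0.5295, -0.0421, 0.0285]
orientation: [-3.123, 0.335, -0.003]
force: [0.7, 6.6, 4.0]
finger_gap: 0.0115
grip_force: 38.8
```

Emit:
servo_tool([
  [[0,0,-0.0005,0,0,0,-0.9],[0,0,-0.0005,0,0,0,-1]],
])

```text
time_s: 9.28
position: [0.5296, -0.0421, 0.0287]
orientation: [-3.123, 0.335, -0.003]
force: [3.3, 6.1, -1.1]
finger_gap: 0.0118
grip_force: 39.1
```

Emit:
servo_tool([
  [[0,-0.0011,0.0001,0,0,0,-1],[-0.0015,-0.0011,0.0001,0,0,0,-1],[-0.003,-0.0011,0.0001,0,0,0,-1],[-0.0045,-0.0011,0.0001,0,0,0,-1],[-0.006,-0.0011,0.0001,0,0,0,-1]],
])

```text
time_s: 9.9
position: [0.5259, -0.0411, 0.0292]
orientation: [3.123, -0.336, 0.011]
force: [9.3, -2.5, -2.3]
finger_gap: 0.0116
grip_force: 39.4
```

Emit:
servo_tool([
  [[-0.0025,0,0,0,0,0,-1],[-0.005,0,0,0,0,0,-1],[-0.0075,0,0,0,0,0,-1]],
])

```text
time_s: 10.28
position: [0.5186, -0.0394, 0.0292]
orientation: [3.123, -0.336, 0.011]
force: [9.5, -4.0, -0.9]
finger_gap: 0.0113
grip_force: 39.5
```

About 10 N: sound. I'll finish the draw and lay this card down.

Emit:
servo_tool([
  [[-0.005,0.0002,0,0,0,0,-1],[-0.01,0.0002,0,0,0,0,-1],[-0.016,0.0002,0,0,0,0,-1],[-0.024,0.0002,0,0,0,0,-1],[-0.034,0.0002,0,0,0,0,-1],[-0.046,0.0002,0,0,0,0,-1],[-0.06,0.0002,0,0,0,0,-1],[-0.062,0.0002,0.017,0,0,0,-1],[-0.062,0.0002,0.022,0,0,0,-1],[-0.062,0.0002,0.022,0,0,0,-1]],
])

```text
time_s: 11.52
position: [0.4549, -0.0256, 0.006]
orientation: [-3.124, 0.336, 0.001]
force: [0.1, 0.5, 0.2]
finger_gap: 0.0115
grip_force: 39.8
```

Emit:
servo_tool([
  [[0,0,0.0015,0,0,0,-0.7],[0,0,0.0015,0,0,0,-0.5],[0,0,0.0,0,0,0,-0.1],[0,0,-0.02,0,0,0,0.1],[0,0,-0.07,0,0,0,0.2],[0,0,-0.12,0,0,0,0]],
], force=20)

```text
time_s: 12.28
position: [0.4549, -0.0257, 0.1274]
orientation: [-3.124, 0.336, 0.001]
force: [1.2, 0.2, -0.9]
finger_gap: 0.0426
grip_force: 0.0
```

```bash
python3 - <<'E'
from h import *
go(.5120,.1500,.12,-.09)
E
```

```text
t 12.275 shift [ 0.0185 -0.1838  0.0074] turn [-0.     0.001 -0.124] yaw pos [ 0.4549 -0.0257  0.1274] F [ 1.18  0.16 -0.94] T [-0.03 -0.03 -0.  ] gap 0.0426
```

Emit:
servo_tool([
  [[0.004,-0.05,0,0,0,-0.04,0],[0.008,-0.1,0,0,0,-0.08,-0.1],[0.013,-0.15,0,0,0,-0.12,-0.2],[0.0185,-0.1838,0.008,0,0,-0.124,-0.2],[0.0185,-0.1838,0.008,0,0,-0.124,-0.2],[0.0185,-0.1838,0.05,0,0,-0.124,-0.2],[0.0185,-0.1838,0.085,0,0,-0.124,-0.2],[0.0185,-0.1838,0.099,0,0,-0.124,-0.3],[0.0185,-0.1838,0.099,0,0,-0.124,-0.58]],
])

```text
time_s: 13.4
position: [0.5122, 0.1495, 0.027]
orientation: [3.138, -0.142, -0.001]
force: [-0.4, 0.5, -0.5]
finger_gap: 0.0181
grip_force: 0.0
```

Emit:
servo_tool([
  [[0,0,0,0,0,0,-0.64],[0,0,0,0,0,0,-0.68]],
])

```text
time_s: 13.65
position: [0.5131, 0.1505, 0.0282]
orientation: [-3.137, 0.142, -0.003]
force: [-0.7, 4.1, 1.1]
finger_gap: 0.0136
grip_force: 2.5
```

Emit:
servo_tool([
  [[0,-0.0013,0,0,0,0,-0.7],[0,-0.0013,0,0,0,0,-0.75],[0,-0.0013,-0.0003,0,0,0,-0.9]],
], force=40)

```text
time_s: 14.02
position: [0.5131, 0.1515, 0.028]
orientation: [-3.138, 0.141, -0.003]
force: [-0.1, 3.8, 3.1]
finger_gap: 0.0114
grip_force: 38.9
```

Emit:
servo_tool([
  [[0,-0.0006,-0.0005,0,0,0,-1],[-0.0015,-0.0006,-0.0005,0,0,0,-1],[-0.003,-0.0006,-0.0005,0,0,0,-1],[-0.0045,-0.0006,-0.0005,0,0,0,-1],[-0.006,-0.0006,-0.0005,0,0,0,-1]],
])

```text
time_s: 14.65
position: [0.5092, 0.152, 0.0285]
orientation: [-3.138, 0.142, -0.009]
force: [11.6, -3.7, -1.4]
finger_gap: 0.0119
grip_force: 39.4
```

Emit:
servo_tool([
  [[-0.0025,0,0,0,0,0,-1],[-0.005,0,0,0,0,0,-1],[-0.0075,0,0,0,0,0,-1]],
])

```text
time_s: 15.02
position: [0.5018, 0.1528, 0.0286]
orientation: [-3.138, 0.142, -0.009]
force: [12.0, -3.2, -1.3]
finger_gap: 0.0118
grip_force: 39.5
```

About 12 N: sound. That makes the right-hand clip the weak one. I'll finish this card and then go for the ring.

Emit:
servo_tool([
  [[-0.005,0.0002,0,0,0,0,-1],[-0.01,0.0002,0,0,0,0,-1],[-0.016,0.0002,0,0,0,0,-1],[-0.024,0.0002,0,0,0,0,-1],[-0.034,0.0002,0,0,0,0,-1],[-0.046,0.0002,0,0,0,0,-1],[-0.06,0.0002,0,0,0,0,-1],[-0.062,0.0002,0.017,0,0,0,-1],[-0.062,0.0002,0.022,0,0,0,-1],[-0.062,0.0002,0.022,0,0,0,-1]],
])

```text
time_s: 16.27
position: [0.4369, 0.1585, 0.0057]
orientation: [3.138, -0.141, -0.001]
force: [0.1, 0.1, -0.4]
finger_gap: 0.0117
grip_force: 39.7
```

Emit:
servo_tool([
  [[0,0,0.0015,0,0,0,-0.7],[0,0,0.0015,0,0,0,-0.5],[0,0,0.0,0,0,0,-0.1],[0,0,-0.02,0,0,0,0.1],[0,0,-0.07,0,0,0,0.5],[0,0,-0.12,0,0,0,0.8]],
], force=20)

```text
time_s: 17.02
position: [0.437, 0.1584, 0.1272]
orientation: [3.138, -0.142, -0.001]
force: [0.1, 0.3, 0.1]
finger_gap: 0.0767
grip_force: 0.0
```

```bash
python3 - <<'E'
from h import *
for n in("top","side"):
    g=grab_frame(n); cv2.imwrite(f"pics/{n}2.png",g)
    m=mark_of(n,"ring")[:2]; print(n,[(round(d["p"],2),d["uv"],w(n,d["uv"],0)) for d in m])
    m=recognise(n,"ring")[:2]; print(n,[(round(d["p"],2),d["uv"],w(n,d["uv"],.007)) for d in m])
    # colour centroid
    u=px(n,[.463,.28,.007]).astype(int); c=g[u[1]-18:u[1]+18,u[0]-18:u[0]+18].astype(int)
    k=((c[...,2]-c[...,1]>75)&(c[...,2]>110)).astype(np.uint8)
    P=cv2.findNonZero(k); (e,r)=cv2.minEnclosingCircle(P); e=np.array(e)+u-18; print(e,r,len(P),w(n,e,.007))
    cv2.imwrite(f"pics/r_{n}.png",cv2.resize(g[u[1]-18:u[1]+18,u[0]-18:u[0]+18],(400,400)))
cv2.imwrite("pics/r.png",np.hstack([cv2.imread("pics/r_top.png"),cv2.imread("pics/r_side.png")]))
go(.464,.28,.08,0)
E
```

```text
top [(0.52, [199.1, 248.7], array([0.4696, 0.288 , 0.    ]))]
top [(0.53, [194.0, 248.2], array([0.4711, 0.3037, 0.007 ]))]
[197.  249.5] 6.265082359313965 41 [0.4668 0.2937 0.007 ]
side [(0.52, [298.1, 329.2], array([0.4606, 0.2813, 0.    ])), (0.4, [292.8, 216.7], array([ 0.5262, -0.0578,  0.    ]))]
side [(0.72, [299.2, 327.8], array([0.4584, 0.2819, 0.007 ])), (0.59, [265.1, 252.0], array([0.5724, 0.0894, 0.007 ]))]Traceback (most recent call last):
  File "<stdin>", line 9, in <module>
cv2.error: OpenCV(4.12.0) /io/opencv/modules/imgproc/src/shapedescr.cpp:201: error: (-215:Assertion failed) count >= 0 && (depth == CV_32F || depth == CV_32S) in function 'minEnclosingCircle'
```

View pics/side2.png

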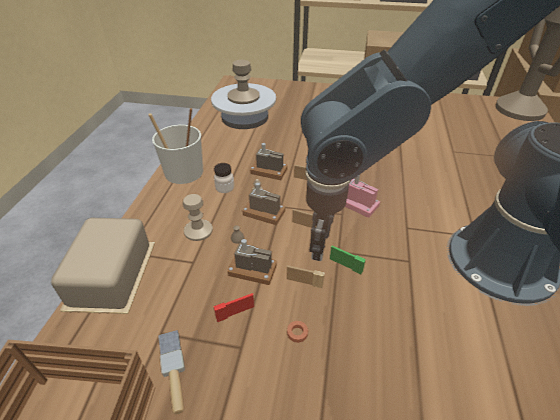

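All three cards are out and on the table in front of their clips, at about (305,275), (303,217) and (300,172). The ring is at (298,331) and the bystanders look unmoved. Next I locate the ring precisely.

```bash
python3 - <<'E'
from h import *
for f,n in(("top0","top"),("side0","side"),("side2","side")):
    g=cv2.imread(f"pics/{f}.png"); u=np.round(px(n,[.463,.28,.007])).astype(int); c=g[u[1]-16:u[1]+17,u[0]-16:u[0]+17].astype(int)
    q=c[...,2]/(c[...,1]+1.); k=(q>np.median(q)*1.35); 
    n_,lab,st,ce=cv2.connectedComponentsWithStats(k.astype(np.uint8)); i=1+st[1:,4].argmax(); ys,xs=np.nonzero(lab==i)
    e=np.array([(xs.min()+xs.max())/2,(ys.min()+ys.max())/2])+u-16; e2=ce[i]+u-16
    print(f,len(xs),np.ptp(xs),np.ptp(ys),e,e2,w(n,e,.008),w(n,e2,.008), w(n,e+[0,1],.008))
go(.464,.28,.08,0)
E
```

```text
top0 5 0 4 [195. 251.] [195. 251.] [0.4619 0.3    0.008 ] [0.4619 0.3    0.008 ] [0.4586 0.3    0.008 ]
side0 5 4 1 [295.  340.5] [295.  340.8] [0.4625 0.3125 0.008 ] [0.4624 0.3131 0.008 ] [0.4622 0.3146 0.008 ]
side2 3 2 1 [292.  339.5] [292.         339.66666667] [0.4688 0.3114 0.008 ] [0.4688 0.3118 0.008 ] [0.4685 0.3136 0.008 ]
t 17.325 shift [ 0.0163 -0.1237  0.0449] turn [ 0.     0.002 -0.09 ] yaw pos [0.4367 0.1583 0.1249] F [-0.28 -0.09  0.08] T [ 0.05 -0.01 -0.01] gap 0.0769
```

```bash
python3 - <<'E'
from h import *
T=[]
for f,n in(("top0","top"),("side0","side"),("side2","side")):
    g=cv2.imread(f"pics/{f}.png"); u=np.round(px(n,[.463,.28,.007])).astype(int); c=g[u[1]-16:u[1]+17,u[0]-16:u[0]+17]
    a=cv2.cvtColor(c,cv2.COLOR_BGR2LAB)[...,1]; t,k=cv2.threshold(a,0,1,cv2.THRESH_OTSU)
    n_,lab,st,ce=cv2.connectedComponentsWithStats(k); i=1+st[1:,4].argmax()
    e=np.array([st[i,0]+(st[i,2]-1)/2,st[i,1]+(st[i,3]-1)/2])+u-16; e2=ce[i]+u-16
    print(f,t,st[i],e,e2,w(n,e,.008),w(n,e2,.008))
    T.append(np.hstack([cv2.resize(c,(260,260),interpolation=0)]))
cv2.imwrite("pics/r.png",np.hstack(T))
E
```

```text
top0 152.0 [  7   9  14  14 116] [198.5 250.5] [198.5 250.5] [0.4635 0.2885 0.008 ] [0.4635 0.2885 0.008 ]
side0 141.0 [  6  10  21  22 306] [297.  331.5] [297.16339869 331.01633987] [0.4616 0.2917 0.008 ] [0.4614 0.2906 0.008 ]
side2 141.0 [  6  10  21  22 307] [297.  331.5] [297.1465798  331.01954397] [0.4616 0.2917 0.008 ] [0.4614 0.2906 0.008 ]
```

View pics/r.png

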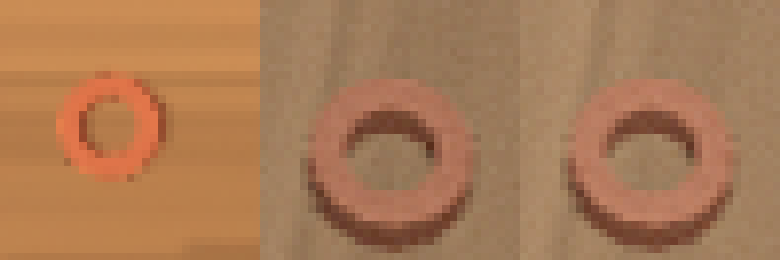

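The ring crops show the top face clearly; its centre comes out near (0.4625, 0.289). I'll go above it with a gap of about 60 mm.

```bash
python3 - <<'E'
from h import *
go(.4625,.289,.06,-.09)
# clip C composite
g=cv2.imread("pics/top0.png")[175:230,340:390]; s=cv2.imread("pics/side2.png")[138:182,244:294]
cv2.imwrite("pics/c.png",np.hstack([cv2.resize(g,(400,440),interpolation=cv2.INTER_CUBIC),cv2.resize(s,(400,440),interpolation=cv2.INTER_CUBIC)]))
E
```

```text
t 17.325 shift [ 0.014  -0.1326  0.0649] turn [ 0.001  0.002 -0.   ] yaw pos [0.4367 0.1583 0.1249] F [-0.28 -0.09  0.08] T [ 0.05 -0.01 -0.01] gap 0.0769
```

View pics/c.png

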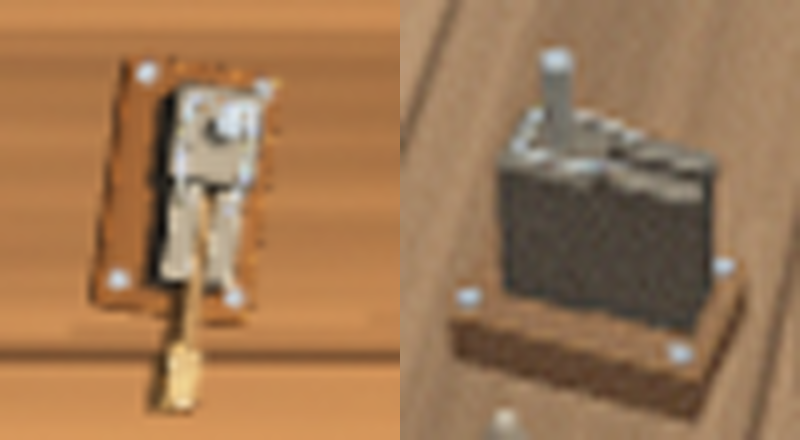

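Clip C crop: in the top view the post head is at about (368.5,189.3). In the side view its head is at (263,143.3) and its foot at (263,152.5).

Emit:
servo_tool([
  [[0.005,-0.05,0,0,0,0,0.6],[0.01,-0.1,0,0,0,0,0.5],[0.014,-0.1326,0.02,0,0,0,0.45],[0.014,-0.1326,0.06,0,0,0,0.4],[0.014,-0.1326,0.1,0,0,0,0.4],[0.014,-0.1326,0.118,0,0,0,0.35],[0.014,-0.1326,0.118,0,0,0,0.3]],
])

```text
time_s: 18.2
position: [0.4625, 0.2888, 0.0066]
orientation: [3.137, -0.142, -0.004]
force: [0.5, 0.3, 0.1]
finger_gap: 0.0557
grip_force: 0.0
```

```bash
python3 - <<'E'
from h import *
print(w("top",(368.5,189.25),.1),w("side",(263,143.3),.1),w("side",(263,152.5),.07))
go(.4625,.289,.004,-.09)
E
```

```text
[ 0.6561 -0.2567  0.1   ] [ 0.6504 -0.2531  0.1   ] [ 0.6504 -0.2491  0.07  ]
t 18.2 shift [-0.     -0.0002  0.0026] turn [ 0.002  0.002 -0.   ] yaw pos [0.4625 0.2888 0.0066] F [0.53 0.31 0.07] T [ 0.04 -0.02 -0.02] gap 0.0557
```

Emit:
servo_tool([
  [[0,0,0.003,0,0,0,0.15],[0,0,0.003,0,0,0,0],[0,0,0.003,0,0,0,-0.2],[0,0,0.003,0,0,0,-0.2]],
], force=25)

```text
time_s: 18.7
position: [0.4639, 0.2896, 0.0059]
orientation: [-3.137, 0.142, -0.003]
force: [-1.1, -0.1, 6.8]
finger_gap: 0.0425
grip_force: 24.9
```

Emit:
servo_tool([
  [[0,0,-0.03,0,0,0,-0.2],[0,0,-0.08,0,0,0,-0.2],[0,0,-0.13,0,0,0,-0.2],[0,0,-0.15,0,0,0,-0.2]],
])

```text
time_s: 19.2
position: [0.4641, 0.2897, 0.1582]
orientation: [-3.136, 0.141, -0.006]
force: [1.0, 0.2, -1.0]
finger_gap: 0.042
grip_force: 25.5
```

```bash
python3 - <<'E'
from h import *
s=read_state(); P=s["position"]; g=grab_frame("side"); u=np.round(px("side",P)).astype(int); print(u)
c=g[u[1]-30:u[1]+30,u[0]-40:u[0]+40]; c=cv2.resize(c,None,fx=8,fy=8,interpolation=cv2.INTER_CUBIC)
r=R.from_rotvec(s["orientation"]).as_matrix()
for zz in(0,-.014):
  o=P+r@[0,0,zz]
  pts=np.array([(px("side",o+r@[.022*np.cos(t),.022*np.sin(t),0])-u+[40,30]+.5)*8 for t in np.linspace(0,6.28,40)]).astype(int)
  cv2.polylines(c,[pts],True,(255,255,0),1)
cv2.imwrite("pics/held.png",c)
go(.6535,-.2562,.16,-.15)
E
```

```text
[299 286]
t 19.25 shift [ 0.2373  0.527  -0.001 ] turn [-0.004 -0.005  0.06 ] yaw pos [0.4646 0.29   0.1595] F [0.88 0.61 1.97] T [ 0.03 -0.03  0.05] gap 0.0417
```

View pics/held.png

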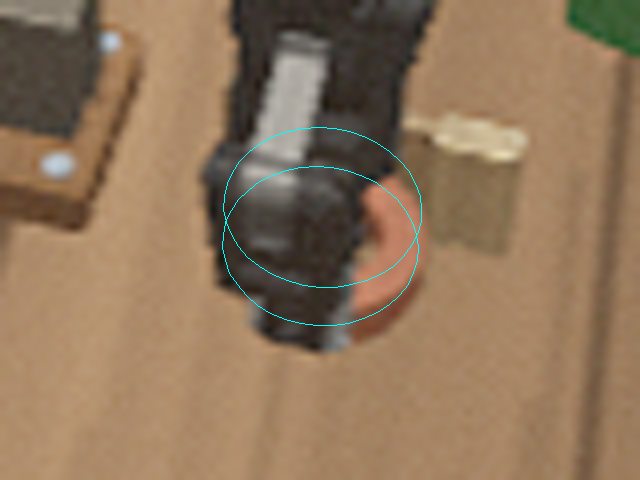

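Crop: the ring is held, with its right rim at (425,240). It sits about 2 mm towards the robot from the tool axis and about 5 mm below the TCP. Carrying it to the weak clip.

Emit:
servo_tool([
  [[0.01,0.03,0,0,0,0,-0.2],[0.03,0.08,0,0,0,0.01,-0.2],[0.055,0.135,0,0,0,0.02,-0.2],[0.08,0.19,0,0,0,0.03,-0.2],[0.105,0.245,0,0,0,0.04,-0.2],[0.13,0.3,0,0,0,0.05,-0.2],[0.155,0.355,0,0,0,0.06,-0.2],[0.18,0.41,0,0,0,0.06,-0.2],[0.205,0.46,0,0,0,0.06,-0.2],[0.225,0.5,0,0,0,0.06,-0.2]],
])

```text
time_s: 20.5
position: [0.6424, -0.2312, 0.154]
orientation: [-3.132, 0.237, 0.001]
force: [-0.5, -0.7, 0.0]
finger_gap: 0.0423
grip_force: 25.6
```

```bash
python3 - <<'E'
from h import *
grab_frame("side");grab_frame("side");grab_frame("side")
go(.6555,-.2562,.13,-.152)
E
```

```text
t 20.65 shift [0.0173 0.0232 0.0235] turn [-0.     0.001 -0.001] yaw pos [ 0.642  -0.2306  0.1536] F [-0.39 -0.14 -0.36] T [0.05 0.02 0.03] gap 0.0423
```

Emit:
servo_tool([
  [[0.0173,0.0232,0,0,0,0,-0.2],[0.0173,0.0232,0.0235,0,0,0,-0.2],[0.0173,0.0232,0.0235,0,0,0,-0.2],[0.0173,0.0232,0.042,0,0,0,-0.2],[0.0173,0.0232,0.046,0,0,0,-0.2],[0.0173,0.0232,0.05,0,0,0,-0.2],[0.0173,0.0232,0.053,0,0,0,-0.2]],
])

```text
time_s: 21.52
position: [0.656, -0.2545, 0.1019]
orientation: [3.133, -0.236, 0.001]
force: [-0.6, 0.3, 0.3]
finger_gap: 0.0419
grip_force: 25.6
```

Emit:
servo_tool([
  [[0,0,0.003,0,0,0,-0.2],[0,0,0.006,0,0,0,-0.2],[0,0,0.009,0,0,0,-0.2],[0,0,0.012,0,0,0,-0.2],[0,0,0.012,0,0,0,-0.2]],
])

```text
time_s: 22.15
position: [0.6558, -0.2544, 0.0895]
orientation: [-3.133, 0.236, 0.001]
force: [-0.3, -0.6, -0.9]
finger_gap: 0.0424
grip_force: 25.6
```

No contact with the ring bottom around 84 mm, so the ring is over the post. I'll lower it onto the spine.

Emit:
servo_tool([
  [[0,0,0.004,0,0,0,-0.2],[0,0,0.008,0,0,0,-0.2],[0,0,0.011,0,0,0,-0.2],[0,0,0.013,0,0,0,-0.2],[0,0,0.0135,0,0,0,-0.2]],
])

```text
time_s: 22.78
position: [0.6559, -0.2545, 0.0761]
orientation: [-3.133, 0.236, 0.0]
force: [-0.7, 0.3, 0.3]
finger_gap: 0.0422
grip_force: 25.6
```

Emit:
servo_tool([
  [[0,0,0.001,0,0,0,-0.2],[0,0,0.002,0,0,0,-0.2],[0,0,0.0025,0,0,0,-0.2]],
])

```text
time_s: 23.15
position: [0.656, -0.2545, 0.0758]
orientation: [3.133, -0.236, 0.001]
force: [-8.1, 3.0, 18.8]
finger_gap: 0.0422
grip_force: 27.1
```

The ring touched down at the expected height. Releasing and backing off upward.

Emit:
servo_tool([
  [[0,0,-0.002,0,0,0,0.1],[0,0,-0.002,0,0,0,0.3],[0,0,-0.002,0,0,0,0.5],[0,0,-0.03,0,0,0,0.6],[0,0,-0.08,0,0,0,0.6],[-0.05,0,-0.13,0,0,0,0.6],[-0.11,0,-0.15,0,0,0,0.6],[-0.17,0,-0.15,0,0,0,0.6],[-0.23,0,-0.15,0,0,0,0.6],[-0.29,0,-0.15,0,0,0,0.6]],
])

```text
time_s: 24.4
position: [0.3674, -0.2106, 0.2238]
orientation: [3.132, -0.235, 0.001]
force: [-0.5, -1.9, 0.3]
finger_gap: 0.0687
grip_force: 0.0
```

```bash
python3 - <<'E'
from h import *
s=grab_frame("side")[130:290,215:335]; t=grab_frame("top")[170:270,225:385]
for n in("top","side"): print([(round(d["p"],2),w(n,d["uv"],.07)) for d in mark_of(n,"ring")[:2]])
cv2.imwrite("pics/end.png",np.hstack([cv2.resize(s,(375,500),interpolation=cv2.INTER_CUBIC),cv2.resize(t[20:,40:],(425,500),interpolation=cv2.INTER_CUBIC)]))
print(read_state()["force"],read_state()["position"])
E
```

```text
[(0.49, array([ 0.6629, -0.2552,  0.07  ]))]
[(0.66, array([ 0.6575, -0.2656,  0.07  ]))]
[ 0.77230865 -0.39847586  0.02794872] [ 0.36913012 -0.21133792  0.2243119 ]
```

View pics/end.png

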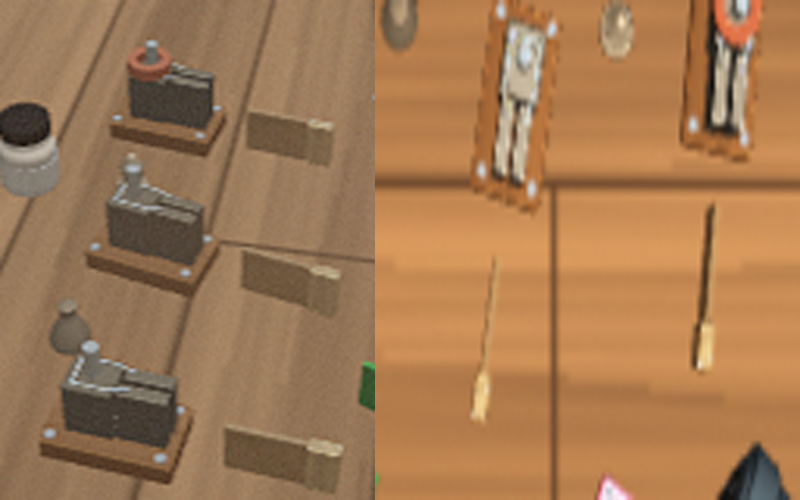

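The ring lies flat on the far (weak) clip around its post, at (150,60). The three cards stand on the table clear of their clips, and the bystanders are undisturbed.

```bash
python3 -c "
from bench import *
print(hand_in())"
```

```text
the job is handed in; nothing more can be done
None
```

I drew all three cards and laid them on the table; the right-hand clip (at y ≈ -0.25) is the weak one at about 3.5 N against about 10 and 12 N for the others, its post now carries the ring, and the job is handed in (no verdict was returned).

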